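# Open the pass box of the dry cabinet, inner door checked first

## Robot

A 6-joint arm with a two-finger parallel gripper is mounted at the origin on the work surface. World frame = base frame: x ahead of the robot, y to its left, z up, the work surface at z = 0. Lengths are in mm, angles in rad, forces in N, time in s.
With the tool pointing down it reaches from about 350 to 775 mm from the base axis. Payload 7.3 kg.
Tool frame: the origin (TCP) lies on the front face of the gripper's body, between the roots of the fingers; the fingertips stand 66 mm ahead of it and the grasp point (between the pads) lies 47 mm ahead of it (bot.tip_extent is the distance from the TCP to the fingertips, in mm); z points along the fingers, y is the line along which they close (so a half turn about z gives the same grasp; the last joint's range is limited). The gripper opens to 92 mm and grips with 3 to 60 N. Pads are 19 mm wide; open, the fingers measure 130 mm over their backs; the gripper's body (75 mm by 190 mm) begins 47 mm behind the grasp point.
Start: joints at [1.202, 0.342, 1.524, -0, 1.275, -0.146], TCP at [115.986, 512.041, 292.241] pointing down, gripper open.
Joint ranges: [-2.53, 2.53], [-0.77, 2.02], [0.04, 2.7], [-1, 4.14], [0.28, 2.66], [-3.11, 3.11]. Speed limits (rad/s): [2.57, 2.57, 3.14, 3.14, 3.14, 3.14].

## Interface

Orientations are given as [roll, pitch, yaw] about the fixed x, y, z axes, in that order (R = Rz(yaw) Ry(pitch) Rx(roll)).
In Python, from plant import readout, viewer, order, bot gives the robot as it stands.
- The arm moves only by the shell command python3 -m creep 'ROWS'. ROWS is text: rows parted by semicolons, each of 7 numbers parted by spaces: the shift along the world's x, y, z in m, then the turn, a rotation vector about the world's x, y, z in rad, then the opening in per cent of the stroke, from 0 (shut) to 100 (fully open). A call has 1 to 8 rows; each row shifts and turns the commanded pose from where the row before left it; what a row does not reach is not made up. A row lasts 1/12 s, in which the tool goes at most 41.7 mm and 7.16 degrees, less where a joint would pass 70% of its speed; a pose out of reach is approached as far as the arm can. A call is refused whole if a number of a shift passes 0.0417 or a number of a turn 0.125, either way. A call with a gripper value outside its range is refused whole. The fingers move at their own pace and stop on an object; the grip force is fixed at half the most. Time passes only in rows, so rows that do not move let the fingers close. It gives the time, the measured TCP pose, the force, the opening and the grip force at its end, in the units of the state.
- readout.get_obs(): the state, without advancing time (a new reading comes with each control period).
- viewer.capture(name): name is "side" or "top" or "wrist"; returns the picture (400x640x3 uint8, red, green, blue); there is no depth.
- viewer.camera_info(name): a dict with "fx", "fy", "cx", "cy" (pixels), "D" ([k1, k2, p1, p2, k3] as OpenCV has them; the pictures are not rectified), "origin" and "rotation" of the camera in the world. Camera axes: x right, y up, looking along -z (the intrinsics and any distortion apply to the point x, -y, -z); pixel columns grow to the right and rows downward; lengths in mm; the calibration is good to about 2 mm. A picture is of the moment at which its call begins: read the wrist's pose just before it. camera_info takes no time and is no camera call; for the wrist camera it gives the pose at the moment of the call.
- order.close_job(): hands the job in; it is judged then, once.
The state is a dict: "time": time; "joint_positions": joint angles; "dq": joint speeds; "tau": joint torques, N m; "tool_pos": TCP position; "tcp_rot": TCP orientation; "contact_force": force on the tool from outside, world axes, zero at the start; "moment": the same for the moment, N m; "grip_width": finger opening in mm; "finger_force": force on a finger pad.
Only numpy, scipy, OpenCV 4.12 (cv2) and the standard library are available. Lean on these libraries where they do the work, as an engineer would, in place of code of your own. Each camera call takes 0.05 s, during which the arm holds its last target. There are 200 camera calls.

## Task

A batch of circuit boards is about to go into the dry cabinet through the pass box. First make sure by touch that the pass box's inner door, the one next to the dry cabinet, is really shut: push its handle firmly in the closing direction, away from the robot, until it is home and the rubber seal behind it gives. Only then slide the outer door, the one on the parts tray's side, fully open towards the robot, leave the inner door shut, and let go.

Things in the scene. Friction and masses are not known exactly. Their poses are not given: they have to be found in the camera images.
- pass_box: Fixed aluminium box with clear roof, 200 x 200 x 145 mm high; floor tracks run 130 mm out in front. Origin: centre of its underside, on the table; x away from the robot along the tracks, y left, z up. A sliding door closes each of its left and right sides. All around stays below z = 150 mm except the two door handles, and a 54 mm wide spool on the cabinet (to 170 mm), over 100 mm in y from any handle.
- handle_left (a point): Centre of the handle of the left (+y) door: an upright black fin, 36 mm in x, 14 mm thick in y, free from z = 155 to 205 mm. In the box's frame at y = 106, z = 178 mm, x = 30 mm with the door shut, less when open: it slides 120 mm towards the robot (-x) to a hard stop. Starts shut or up to 20 mm short; friction 1.5 N, stays put. Pushed past shut, a seal gives 5 mm (2 N at first, 6 N at its end), then springs back.
- handle_right (a point): Centre of the handle of the right (-y) door, the mirror image of the left one: at y = -106 mm in the box's frame, with the same size, direction, travel and behaviour. The axes of both points are parallel to the box's.
- dry_cabinet: Fixed white dry cabinet, 280 (x) x 290 (y) x 130 mm high, standing close beside the pass box on its left or right. Origin: centre of its underside, 275 mm in y from the pass box's; axes parallel to the box's. The door on this side is the inner door. The other door, beside the low black parts tray (200 x 150 x 30 mm) of circuit boards, is the outer door.

How it is judged:
By the outcome, as a careful person would: the job done as asked, in the order asked, and still so for the second after the job is handed in, with the robot touching nothing.
It also fails if it takes over 43 s, if anything falls off the work surface, if the arm or the gripper's body presses on something with over 40 N, if the wrist force passes 120 N, or if a joint passes its speed limit or range.

## Working session

There is one attempt and no reset: what is moved stays moved. The work goes in short steps, Python scripts to look and compute and a shell command to move; the robot and the scene stay as the last step left them, time stands still between calls to the robot, and variables do not carry over. Pictures are saved under pics/ and viewed, at most 10 in all, crops included, and the job is handed in when it is done.

```bash
mkdir -p pics
python3 - <<'E'
from plant import readout, viewer, order, bot
import cv2
o=readout.get_obs(); print({k:o[k] for k in('time','tool_pos','tcp_rot','contact_force','grip_width')})
for n in("top","side"):
    im=viewer.capture(n); cv2.imwrite(f"pics/{n}0.png",im[:,:,::-1]); print(n,viewer.camera_info(n))
E
```

```text
{'time': 0.0, 'tool_pos': array([115.88291992, 511.72750737, 291.5404049 ]), 'tcp_rot': array([-3.14003052e+00, -2.39392531e-04,  2.91876923e+00]), 'contact_force': array([-0.07389109,  0.65409194, -0.42760015]), 'grip_width': 91.63842758587893}
top {'fx': 445.5978725707308, 'fy': 445.5978725707308, 'cx': 312.6050526437966, 'cy': 199.58890578453313, 'D': array([0.00629839, 0.        , 0.        , 0.        , 0.        ]), 'origin': array([ 508.00704528,    9.7664758 , 1045.73434185]), 'rotation': array([ 0.10839366,  0.00939107, -1.56766426])}
side {'fx': 397.9604474402339, 'fy': 397.9604474402339, 'cx': 314.2129083212211, 'cy': 203.8461185925962, 'D': array([-0.09033829,  0.        ,  0.        ,  0.        ,  0.        ]), 'origin': array([ 454.96507027, -152.27952175,  845.12616161]), 'rotation': array([ 0.30065451, -0.00856123, -0.72093185])}
```

View pics/top0.png

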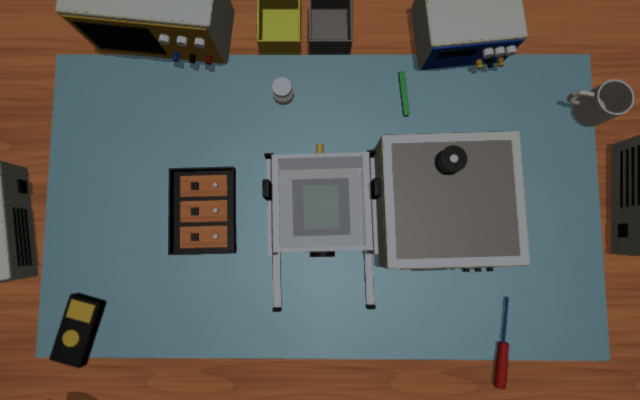

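View pics/side0.png

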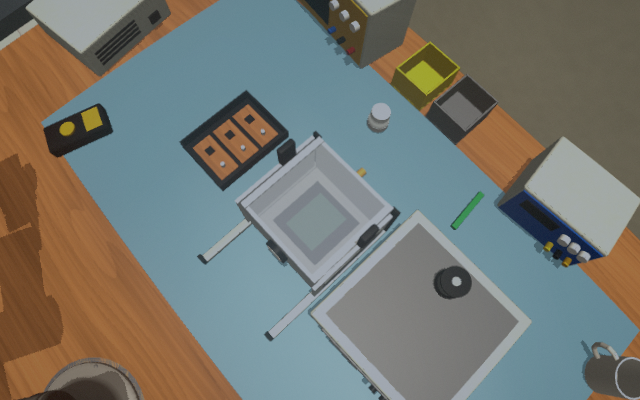

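The top view shows the cabinet on the image right (world −y), so the inner door is the right one, with its handle at about (376,188). The tray is on the left, so the outer door is the left one, with its handle at about (267,189). The box roof spans about (272–372, 153–250). The side view agrees, with handles at about (369,236) and (287,151).

```bash
cat > h.py <<'E'
import numpy as np, cv2
from scipy.spatial.transform import Rotation as Ro
from plant import readout, viewer, bot
def ray(ci,uv):
    K=np.array([[ci['fx'],0,ci['cx']],[0,ci['fy'],ci['cy']],[0,0,1]])
    p=cv2.undistortPoints(np.array(uv,float).reshape(-1,1,2),K,np.array(ci['D'])).reshape(-1,2)
    d=np.c_[p[:,0],-p[:,1],-np.ones(len(p))]
    r=np.array(ci['rotation']); R=r if r.shape==(3,3) else Ro.from_euler('xyz',r).as_matrix()
    return np.array(ci['origin']),d@R.T
def plane(ci,uv,z):
    o,d=ray(ci,uv); return o+d*((z-o[2])/d[:,2])[:,None]
def blobs(im,roi,thr=50,amin=25):
    x0,y0,x1,y1=roi; m=(im[y0:y1,x0:x1].max(2)<thr).astype(np.uint8)
    n,l,s,c=cv2.connectedComponentsWithStats(m)
    return [(s[i].tolist(),(c[i]+[x0,y0]).round(1).tolist()) for i in range(1,n) if s[i][4]>=amin]
E
python3 - <<'E'
from h import *
im=cv2.imread('pics/top0.png'); s=cv2.imread('pics/side0.png')
print(blobs(im,(255,140,390,310))); print(blobs(s,(190,120,410,350)))
a=cv2.resize(im[140:315,250:395],None,fx=4,fy=4,interpolation=cv2.INTER_NEAREST)[:600]
cv2.imwrite('pics/topc.png',a)
a=cv2.resize(s[125:265,230:420],None,fx=4,fy=4,interpolation=cv2.INTER_NEAREST)
cv2.imwrite('pics/sidec.png',a)
E
```

```text
[([114, 2, 17, 125, 727], [378.4, 201.5]), ([10, 14, 6, 5, 28], [267.7, 155.9]), ([8, 40, 9, 20, 167], [267.0, 189.5]), ([56, 112, 23, 5, 99], [321.5, 253.7]), ([111, 165, 9, 4, 32], [370.2, 306.3])]
[([0, 0, 29, 22, 193], [202.4, 128.8]), ([80, 0, 15, 13, 50], [277.7, 125.3]), ([33, 13, 65, 55, 313], [255.3, 159.9]), ([88, 25, 17, 20, 124], [285.4, 155.0])]
```

View pics/topc.png

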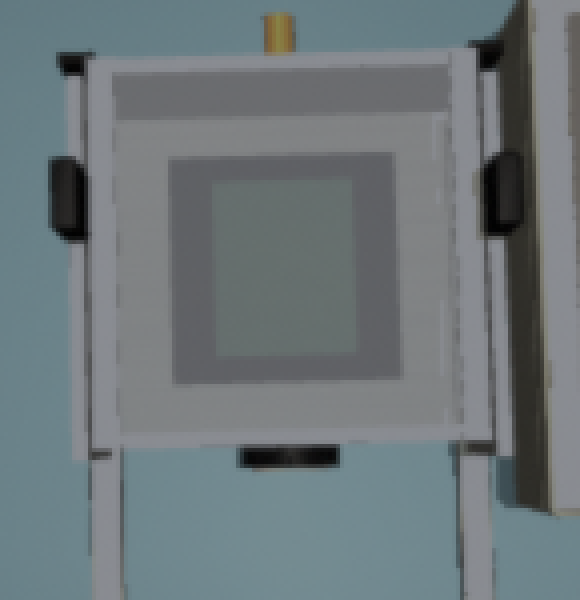

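View pics/sidec.png

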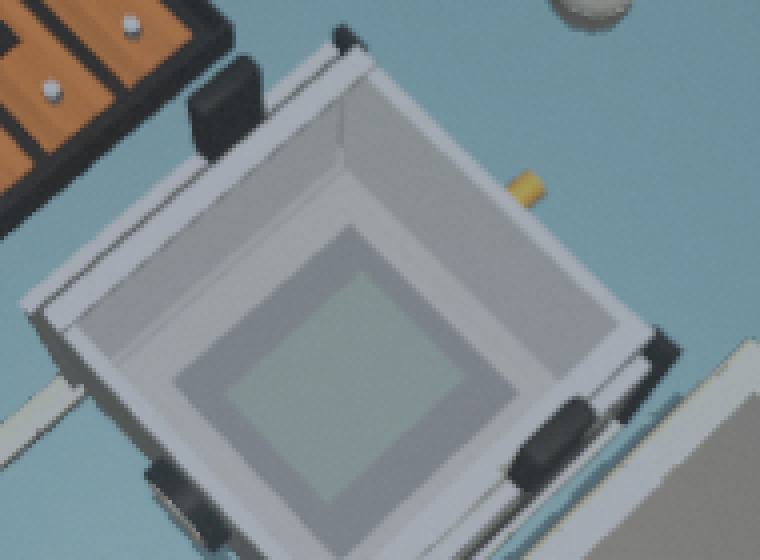

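The crops show the left handle's top face at about pixels (262.5–269.5, 179–197) and the right one at about (374–381, 177.5–196). The roof corners are near (272.5,155), (369,152), (273,251) and (373,249.5).

Run:
```python
from h import *
np.set_printoptions(precision=1,suppress=True)
t=viewer.camera_info('top'); s=viewer.camera_info('side')
c=plane(t,[[272.5,155],[369.5,152],[273,251.3],[373.5,249.5]],145); print('roof',c[:,:2],c.mean(0))
for a,b in((0,1),(2,3),(0,2),(1,3)): print(np.linalg.norm(c[a]-c[b]))
ex=(c[0]+c[1]-c[2]-c[3])[:2]; ey=(c[0]+c[2]-c[1]-c[3])[:2]
print('yaw',np.arctan2(ex[1],ex[0]),np.arctan2(-ey[0],ey[1]))
hl=plane(t,[[262.5,179],[269.5,197.5],[266,188.2]],205); hr=plane(t,[[374.2,177.5],[380.8,196.3],[377.5,187]],205)
print('L',hl,'R',hr)
K=np.array([[s['fx'],0,s['cx']],[0,s['fy'],s['cy']],[0,0,1]]);R=Ro.from_euler('xyz',s['rotation']).as_matrix()
for p in (hl[2],hr[2]):
    q=(p-s['origin'])@R; print('side px', cv2.projectPoints(np.array([[q[0],-q[1],-q[2]]]),np.zeros(3),np.zeros(3),K,s['D'])[0].ravel())
# track ends (floor rails, front): z~10
print('track',plane(t,[[277.5,308],[370.5,304]],10))
```

```text
roof [[ 698.1  101.3]
 [ 704.6  -98.1]
 [ 501.3   97.8]
 [ 505.5 -103.9]] [602.4  -0.7 145. ]
199.49400304392017
201.78121284764183
196.82643158579475
199.13460590823684
yaw 0.023820780442205494 0.026743556074720013
L [[638.8 113.7 205. ]
 [603.3  99.9 205. ]
 [621.1 106.8 205. ]] R [[ 642.1  -99.3  205. ]
 [ 606.  -111.4  205. ]
 [ 623.8 -105.3  205. ]]
side px [284.9 146.5]
side px [368.9 233.9]
track [[ 372.    99.1   10. ]
 [ 381.9 -112.7   10. ]]
```

Both handles check out: 212 mm apart, 36 × 14 mm, and consistent in the side view. Box yaw is about 0.025. The inner door looks about 11 mm short of shut and the outer about 9 mm. I'll push with closed fingers, with the tool's y axis along the box's y axis.

```bash
R1="x"; python3 -m creep '0.0235 -0.032 0.001 0 0 0.031 0;0.0235 -0.032 0.001 0 0 0.031 0;0.0235 -0.032 0.001 0 0 0.031 0;0.0235 -0.032 0.001 0 0 0.031 0;0.0235 -0.032 0.001 0 0 0.031 0;0.0235 -0.032 0.001 0 0 0.031 0;0.0235 -0.032 0 0 0 0.031 0;0.0235 -0.032 0 0 0 0.031 0'
```

```text
time: 0.77
tool_pos: [304.5, 254.3, 298.2]
tcp_rot: [3.141, 0.0, -3.114]
contact_force: [0.9, 1.4, 0.7]
grip_width: 42.8
finger_force: 0.0
```

```bash
python3 -m creep '0.0235 -0.0325 0 0 0 0 0;0.0235 -0.0325 0 0 0 0 0;0.0235 -0.0325 0 0 0 0 0;0.0235 -0.0325 0 0 0 0 0;0.0235 -0.0325 0 0 0 0 0;0.0235 -0.0325 0 0 0 0 0;0.0235 -0.0325 0 0 0 0 0;0.0235 -0.0325 0 0 0 0 0'; python3 -m creep '0.0235 -0.0325 0 0 0 0 0;0.0235 -0.0325 0 0 0 0 0;0.022 -0.0325 0 0 0 0 0;0 0 0 0 0 0 0;0 0 0 0 0 0 0'
```

```text
time: 1.43
tool_pos: [492.6, -5.9, 298.0]
tcp_rot: [3.141, -0.001, -3.117]
contact_force: [0.6, -0.2, 0.3]
grip_width: 0.5
finger_force: 0.0
time: 1.85
tool_pos: [561.2, -103.0, 296.8]
tcp_rot: [3.141, -0.002, -3.119]
contact_force: [-0.2, 1.1, -0.0]
grip_width: 0.4
finger_force: 0.0
```

```bash
python3 -m creep '0 -0.002 -0.02 0 0 0 0;0 -0.001 -0.02 0 0 0 0;0 0 -0.02 0 0 0 0;0 0 -0.002 0 0 0 0;0 0 0 0 0 0 0;0 0 0 0 0 0 0'
python3 - <<'E'
from h import *
for n in('side','top'): cv2.imwrite(f'pics/{n}1.png',viewer.capture(n)[:,:,::-1])
a=cv2.imread('pics/side1.png');b=cv2.imread('pics/top1.png')
cv2.imwrite('pics/c1.png',np.hstack([cv2.resize(a[150:350,250:450],(400,400)),cv2.resize(b[130:330,250:450],(400,400))]))
E
```

```text
time: 2.35
tool_pos: [561.1, -103.7, 237.4]
tcp_rot: [-3.141, 0.001, -3.115]
contact_force: [0.0, -0.9, -0.1]
grip_width: 0.4
finger_force: 0.0
```

View pics/c1.png

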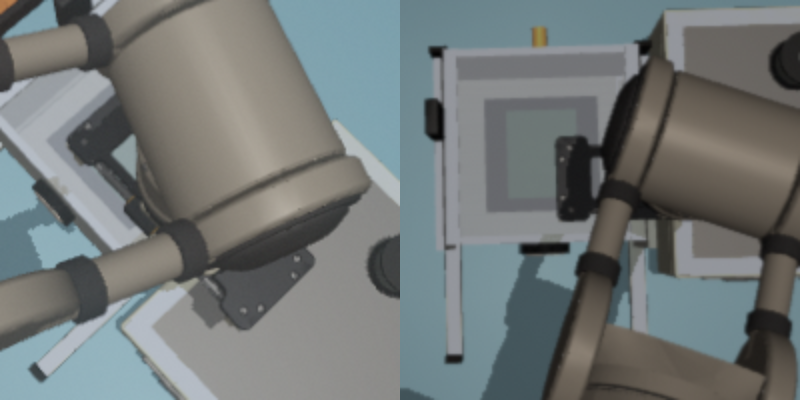

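The arm hides the inner handle in both views, though the left handle is still visible at about (434,118) in the right half of the crop. I'll go on by touch.

```bash
python3 -m creep '0.01 -0.001 -0.002 0 0 0 0;0.01 0 -0.002 0 0 0 0;0.005 0 0 0 0 0 0;0 0 0 0 0 0 0'; for i in 1 2; do :; done; python3 -m creep '0.003 0 0 0 0 0 0;0.003 0 0 0 0 0 0'; python3 -m creep '0.003 0 0 0 0 0 0;0.003 0 0 0 0 0 0';python3 -m creep '0.003 0 0 0 0 0 0;0.003 0 0 0 0 0 0'
```

```text
time: 2.78
tool_pos: [586.9, -105.4, 233.0]
tcp_rot: [-3.141, 0.002, -3.116]
contact_force: [-1.0, 0.5, -0.1]
grip_width: 0.7
finger_force: 0.0
time: 2.95
tool_pos: [591.9, -105.4, 232.7]
tcp_rot: [-3.142, 0.0, -3.116]
contact_force: [-0.3, -0.3, 0.3]
grip_width: 0.6
finger_force: 0.0
time: 3.12
tool_pos: [598.0, -105.5, 232.5]
tcp_rot: [3.142, -0.0, -3.116]
contact_force: [-1.9, 0.0, 1.4]
grip_width: 0.5
finger_force: 0.8
time: 3.28
tool_pos: [604.0, -105.4, 232.3]
tcp_rot: [3.141, -0.001, -3.116]
contact_force: [-2.1, 0.7, 0.9]
grip_width: 0.2
finger_force: 0.8
```

Contact was at about x = 596 and the door is now sliding. I'll carry on in small steps until the seal reacts.

```bash
python3 -m creep '0.002 0 0 0 0 0 0;0 0 0 0 0 0 0';  python3 -m creep '0.002 0 0 0 0 0 0;0 0 0 0 0 0 0'; python3 -m creep '0.002 0 0 0 0 0 0;0 0 0 0 0 0 0'; python3 -m creep '0.0015 0 0 0 0 0 0;0 0 0 0 0 0 0'
```

```text
time: 3.45
tool_pos: [606.4, -105.4, 232.1]
tcp_rot: [3.142, 0.0, -3.116]
contact_force: [-0.3, 0.5, 0.5]
grip_width: 0.1
finger_force: 0.0
time: 3.62
tool_pos: [608.0, -105.4, 232.1]
tcp_rot: [3.141, -0.001, -3.116]
contact_force: [-1.6, 1.1, 1.7]
grip_width: 0.3
finger_force: 1.1
time: 3.78
tool_pos: [609.8, -105.4, 232.1]
tcp_rot: [3.141, -0.001, -3.116]
contact_force: [-3.0, 1.1, 1.1]
grip_width: 0.4
finger_force: 1.7
time: 3.95
tool_pos: [611.3, -105.4, 232.1]
tcp_rot: [3.141, -0.001, -3.116]
contact_force: [-5.0, 1.2, 2.1]
grip_width: 0.5
finger_force: 2.2
```

```bash
python3 -m creep '0.0015 0 0 0 0 0 0;0 0 0 0 0 0 0';  python3 -m creep '0.001 0 0 0 0 0 0;0 0 0 0 0 0 0'; python3 -m creep '0.001 0 0 0 0 0 0;0 0 0 0 0 0 0'
```

```text
time: 4.12
tool_pos: [612.7, -105.4, 232.1]
tcp_rot: [3.141, -0.001, -3.116]
contact_force: [-5.2, 0.7, 2.1]
grip_width: 0.3
finger_force: 2.6
time: 4.28
tool_pos: [613.2, -105.3, 232.1]
tcp_rot: [3.141, -0.002, -3.116]
contact_force: [-6.9, 0.9, 1.8]
grip_width: 0.2
finger_force: 3.4
time: 4.45
tool_pos: [613.5, -105.3, 232.1]
tcp_rot: [3.141, -0.004, -3.116]
contact_force: [-9.7, 1.1, 3.5]
grip_width: 0.3
finger_force: 5.1
```

The force is rising while the position stays near 613.3, so the seal is fully compressed. I'll give one last firm nudge, back off, lift and cross over to the far side of the left handle.

```bash
python3 -m creep '0.001 0 0 0 0 0 0;0 0 0 0 0 0 0;0 0 0 0 0 0 0'; python3 -m creep '-0.005 0 0 0 0 0 0;-0.01 0 0 0 0 0 0;-0.02 0 0 0 0 0 0;-0.01 0 0.02 0 0 0 0;0 0 0.025 0 0 0 0;0 0 0.025 0 0 0 0;0 0 0 0 0 0 0'; python3 -m creep '0.015 0.036 0 0 0 0 0;0.015 0.036 0 0 0 0 0;0.015 0.036 0 0 0 0 0;0.015 0.036 0 0 0 0 0;0.015 0.036 0 0 0 0 0;0.015 0.034 0 0 0 0 0;0.012 0 0 0 0 0 0;0 0 0 0 0 0 0'
```

```text
time: 4.7
tool_pos: [613.9, -105.3, 232.1]
tcp_rot: [3.141, -0.006, -3.116]
contact_force: [-12.7, 1.0, 5.1]
grip_width: 0.4
finger_force: 6.7
time: 5.28
tool_pos: [573.1, -106.2, 308.1]
tcp_rot: [-3.138, 0.011, -3.117]
contact_force: [0.2, -0.1, 0.1]
grip_width: 0.3
finger_force: 0.0
time: 5.95
tool_pos: [674.7, 110.9, 300.9]
tcp_rot: [3.141, 0.002, -3.113]
contact_force: [-0.7, 0.8, -0.3]
grip_width: 0.1
finger_force: 0.0
```

Run:
```python
from h import *
print(readout.get_obs()['tool_pos'])
im=viewer.capture('top')[:,:,::-1]; s=viewer.capture('side')[:,:,::-1]
cv2.imwrite('pics/c2.png',np.hstack([cv2.resize(s[100:300,220:420],(400,400)),cv2.resize(im[130:330,220:420],(400,400))]))
```

```text
[674.6710953  110.90779888 300.89358816]
```

View pics/c2.png

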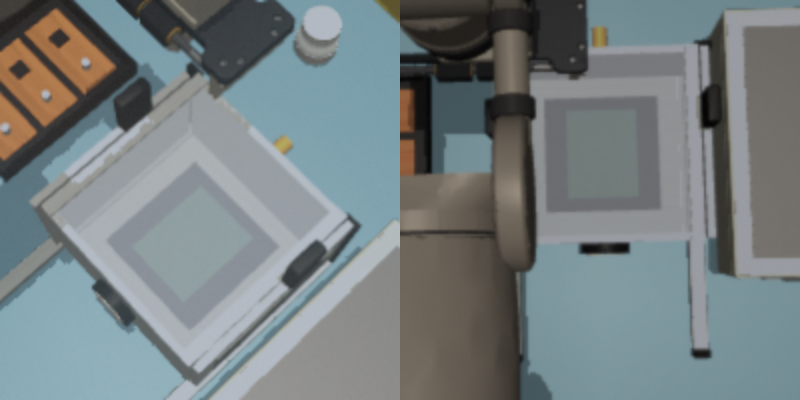

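The right handle's top is now at about pixel (375.5, 182), up from 187, so the inner door moved about 11 mm and is shut. The tool hovers behind the left handle, which sits at about (133,103) in the left half of the crop and is clear of the fingers. Next: lower and push towards the robot. I expect the stop at TCP x ≈ 536.

```bash
python3 -m creep '0 -0.001 -0.022 0 0 0 0;0 -0.001 -0.022 0 0 0 0;0 -0.001 -0.022 0 0 0 0;0 0 0 0 0 0 0;0 0 0 0 0 0 0'; python3 -m creep '-0.008 0 0 0 0 0 0;-0.008 0 0 0 0 0 0;-0.005 0 0 0 0 0 0;-0.005 0 0 0 0 0 0;-0.005 0 0 0 0 0 0;0 0 0 0 0 0 0'
```

```text
time: 6.47
tool_pos: [672.4, 104.3, 235.8]
tcp_rot: [3.142, -0.002, -3.118]
contact_force: [0.3, -0.5, -0.6]
grip_width: 0.6
finger_force: 0.0
time: 6.97
tool_pos: [641.5, 105.5, 237.4]
tcp_rot: [3.141, 0.001, -3.117]
contact_force: [0.4, -0.5, 0.3]
grip_width: 0.4
finger_force: 0.0
```

```bash
python3 -m creep '-0.008 0 -0.002 0 0 0 0;-0.008 0 -0.002 0 0 0 0'; python3 -m creep '-0.01 0 0 0 0 0 0;-0.01 0 0 0 0 0 0;-0.01 -0.001 0 0 0 0 0;-0.01 0 0 0 0 0 0;-0.01 0 0 0 0 0 0;-0.01 0 0 0 0 0 0'; python3 -m creep '-0.008 0 0 0 0 0 0;-0.006 -0.001 0 0 0 0 0;-0.004 0 0 0 0 0 0;0 0 0 0 0 0 0'
```

```text
time: 7.13
tool_pos: [626.5, 105.5, 232.9]
tcp_rot: [3.141, 0.002, -3.117]
contact_force: [1.2, -0.5, 1.8]
grip_width: 0.2
finger_force: 0.9
time: 7.63
tool_pos: [566.0, 104.3, 232.5]
tcp_rot: [-3.141, 0.001, -3.116]
contact_force: [1.9, -0.7, -0.3]
grip_width: 0.7
finger_force: 1.0
time: 7.97
tool_pos: [547.3, 103.6, 232.4]
tcp_rot: [3.141, -0.001, -3.116]
contact_force: [0.5, -0.5, -0.1]
grip_width: 0.7
finger_force: 0.0
```

```bash
python3 -m creep '-0.003 0 0 0 0 0 0;-0.003 0 0 0 0 0 0;-0.002 0 0 0 0 0 0'; python3 -m creep '-0.002 0 0 0 0 0 0;0 0 0 0 0 0 0'; python3 -m creep '-0.002 0 0 0 0 0 0;0 0 0 0 0 0 0'; python3 -m creep '-0.002 0 0 0 0 0 0;0 0 0 0 0 0 0'
```

```text
time: 8.22
tool_pos: [540.0, 103.5, 232.3]
tcp_rot: [-3.142, 0.0, -3.116]
contact_force: [0.5, -0.5, 0.4]
grip_width: 0.6
finger_force: 0.8
time: 8.38
tool_pos: [538.7, 103.4, 232.4]
tcp_rot: [-3.141, 0.002, -3.116]
contact_force: [4.4, -0.9, -1.7]
grip_width: 0.2
finger_force: 2.2
time: 8.55
tool_pos: [538.1, 103.4, 232.4]
tcp_rot: [3.142, 0.006, -3.117]
contact_force: [10.7, 0.5, -4.3]
grip_width: 0.5
finger_force: 5.2
time: 8.72
tool_pos: [537.5, 103.4, 232.6]
tcp_rot: [3.142, 0.01, -3.117]
contact_force: [17.1, 0.3, -7.8]
grip_width: 0.4
finger_force: 8.2
```

The door hit its hard stop at about 538, against 536 expected. I'll back off, lift clear and check.

```bash
python3 -m creep '0.006 0 0 0 0 0 0;0.012 0 0 0 0 0 0;0.02 0 0 0 0 0 0;0 0 0.025 0 0 0 0;0 0 0.025 0 0 0 0;0 0 0.03 0 0 0 0'; python3 -m creep '-0.02 0.03 0.01 0 0 0 0;-0.02 0.035 0 0 0 0 0;-0.02 0.035 0 0 0 0 0;-0.02 0.035 0 0 0 0 0;-0.02 0.035 0 0 0 0 0;-0.02 0.035 0 0 0 0 0;-0.02 0.03 0 0 0 0 0;0 0 0 0 0 0 0'; python3 -m creep '-0.02 0.035 0 0 0 0 0;-0.02 0.035 0 0 0 0 0;-0.02 0.035 0 0 0 0 0;0 0 0 0 0 0 0;0 0 0 0 0 0 0'
python3 - <<'E'
from h import *
np.set_printoptions(precision=1,suppress=True)
o=readout.get_obs(); print(o['tool_pos'],o['contact_force'])
im=viewer.capture('top')[:,:,::-1]; cv2.imwrite('pics/t3.png',im)
cv2.imwrite('pics/c3.png',cv2.resize(im[130:330,230:400],None,fx=3,fy=3))
E
```

```text
time: 9.22
tool_pos: [571.2, 103.6, 311.3]
tcp_rot: [3.141, -0.005, -3.116]
contact_force: [0.7, 0.0, -0.2]
grip_width: 0.7
finger_force: 0.0
time: 9.88
tool_pos: [427.8, 343.0, 322.0]
tcp_rot: [3.14, -0.003, -3.111]
contact_force: [-0.5, -0.7, 1.0]
grip_width: 0.3
finger_force: 0.0
time: 10.3
tool_pos: [370.7, 444.5, 321.6]
tcp_rot: [-3.14, -0.001, -3.113]
contact_force: [0.1, -1.1, -0.4]
grip_width: 0.4
finger_force: 0.0
[370.7 444.5 321.6] [ 0.1 -1.1 -0.4]
```

View pics/c3.png

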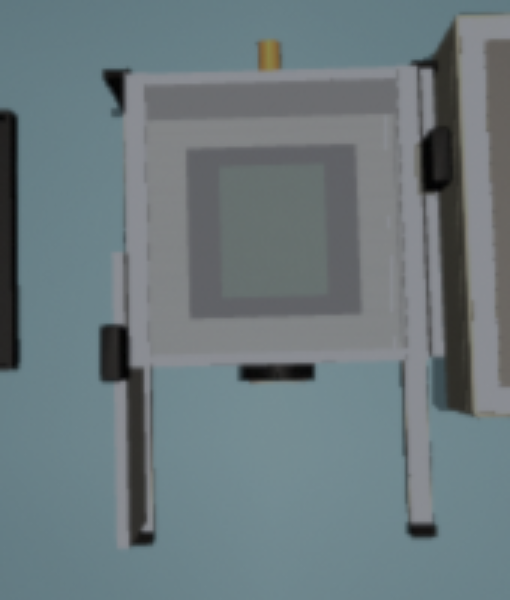

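The left handle is now at about (267,247) and its door panel reaches the track end. The right handle is at about (377,181.5). The x gap between the handles is about 124 mm, against 125 expected (120 of travel plus 5 from yaw), so the outer door is fully open and the inner door is still shut.

```bash
python3 -c "
from plant import order
print(order.close_job())"
```

```text
the job is handed in; nothing more can be done
None
```

The job is handed in after about 10 s of the 43 s allowed: I pushed the inner (right) door about 12 mm home until its seal bottomed out, then slid the outer (left) door to its hard stop; the last picture shows it open, the inner door shut and the arm clear.

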